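# Load a cartridge fuse into the bench tester and slide it home to the click

## Task

Check the red-banded fuse: take it from the tray, stand it fully down in the bore of the fuse tester's carriage while the carriage is still out, and let go of it. Then push the carriage in by its yellow tab, gently and without ramming it, until it clicks and stays in by itself with the fuse still seated. Leave the other fuses and the screwdriver where they are.

Things in the scene. Friction and masses are not known exactly. Their poses are not given: they have to be found in the camera images.
- tester: fixed fuse tester; origin on the bench, mid-width; +x is the push-in way, z up. Grey base 116 wide, 12 high, x -115 to 205 mm; guides 28 high at y +-44 (x -105 to 105); blue portal at x 26 to 76, beam at z 96 to 112, 88 wide inside; black latch cover x 110 to 202, 62 high. Over 40 N from the robot on any part (push or pinch) damages it
- carriage (a joint): carriage travel along tester +x, m; 0 = out, where a 1.2 to 2.4 N spring returns it. At 60 to 100 mm, different each time and hidden by the cover, it must be forced past a detent (8 to 15 N in all); the push then drops, and some 15 mm on a stiff buffer (8 N/mm) stops it. Past the detent it stays in when let go; short of it, it springs out
- bore (a point): centre of the mouth of the upright bore in the carriage's orange block (50 x 64 mm, 30 mm high, top 44 mm above the bench); bore 24 mm diameter, small chamfer, 20 mm deep; moves with the carriage; axes as the tester's
- bore_floor (a point): centre of the bore's floor, 20 mm below bore, 24 mm above the bench; a seated fuse has its origin here and its top at 82 mm above the bench
- tab (a point): centre of the top edge of the yellow upright push tab at the carriage's rear, 65 mm behind the bore; 10 mm thick along the slide, 50 mm wide, top 64 mm above the bench, free above 24 mm; its push face is 5 mm behind this point
- fuse_red: 22 mm diameter, 58 mm long cartridge fuse standing upright in the tray, white ceramic with steel end caps, a wide red band and a red spot on its top; origin at the centre of its underside, z up its axis; about 55 g; the one to load
- fuse_green: 22 mm diameter, 58 mm long cartridge fuse standing upright in the tray, white ceramic with steel end caps, a wide green band and a green spot on its top; origin at the centre of its underside, z up its axis; about 55 g; leave alone
- fuse_yellow: 22 mm diameter, 58 mm long cartridge fuse standing upright in the tray, white ceramic with steel end caps, a wide yellow band and a yellow spot on its top; origin at the centre of its underside, z up its axis; about 55 g; leave alone
- tray: grey fixed tray 96 x 220 mm, walls 12 mm high and 3 mm thick, floor 3 mm; the three fuses stand in it in a row along its y, 65 mm apart; origin at the centre of its underside
- screwdriver: screwdriver about 190 mm long lying on the bench beyond the tray, handle towards its -x; leave alone
Things that resemble listed ones, but are neither listed nor needed, are in the scene too. What is shaped like the fuse_red but blue or orange is not meant.

How it is judged:
By the outcome, as a careful person would: the job done as asked, in the order asked, and still so for the second after the job is handed in, with the robot touching nothing.
It also fails if it takes over 54 s, if anything falls off the work surface, if the arm or the gripper's body presses on something with over 40 N, if the wrist force passes 120 N, or if a joint passes its speed limit or range.

## Robot

A 7-joint arm with a two-finger parallel gripper is mounted at the origin on the work surface. World frame = base frame: x ahead of the robot, y to its left, z up, the work surface at z = 0. Lengths are in m, angles in rad, forces in N, time in s.
With the tool pointing down it reaches from about 0.425 to 0.95 m from the base axis. Payload 4.7 kg.
Tool frame: the origin (TCP) lies midway between the tips of the shut fingers; the grasp point (between the pads) lies 19 mm behind it; z points along the fingers, y is the line along which they close (so a half turn about z gives the same grasp; the last joint's range is limited). The gripper opens to 87 mm and grips with 3 to 60 N. Pads are 19 mm wide; open, the fingers measure 117 mm over their backs; the gripper's body (75 mm by 190 mm) begins 51 mm behind the grasp point.
Start: joints at [-1.35, 0.469, -0.049, 1.532, 0.024, 1.141, -0.082], TCP at [0.167, 0.654, 0.223] pointing down, gripper open.
Joint ranges: [-2.59, 2.59], [-0.33, 1.99], [-1.39, 1.29], [0.1, 2.45], [-1.04, 4.18], [0.21, 1.99], [-2.66, 2.66]. Speed limits (rad/s): [2.57, 2.57, 3.14, 3.14, 3.14, 3.14, 3.14].

## Interface

Orientations are given as a rotation vector (axis times angle).
In Python, from rig import r gives the robot as it stands.
- The arm moves only by the shell command python3 -m jog 'ROWS' [FORCE]. ROWS is a JSON object of lists of equal length, an entry for each row: "hand": the opening, from -1 (shut) to 1 (fully open); "linear": the shift along the world's x, y, z in cm, a list of three; "turn": the turn about the world's z in degrees. In form: {"hand": [hand, ...], "linear": [[x, y, z], ...], "turn": [turn, ...]}. A call has 1 to 20 rows; each row is the pose to reach, as a shift and turn from the pose commanded when the call began; what a row does not reach only later rows make up. A row lasts 1/8 s, in which the tool goes at most 62.5 mm and 10.7 degrees, less where a joint would pass 70% of its speed; a pose out of reach is approached as far as the arm can. A call with a gripper value outside its range is refused whole. The fingers move at their own pace and stop on an object; FORCE is the grip in N (left out, the last holds). Time passes only in rows, so rows that repeat a pose let the fingers close. It gives the time, the measured TCP pose, the force, the opening and the grip force at its end, in the units of the state.
- r.get_state(): the state, without advancing time (a new reading comes with each control period).
- r.snapshot(name): name is "scene" or "top" or "wrist"; returns a dict with "color" (420x560x3 uint8, red, green, blue), "depth" (420x560 float32, m along the optical axis (not along the pixel's ray), 0 where there is no reading), "fx", "fy", "cx", "cy" (pixels), "T" (4x4, takes a point from camera to world coordinates). Camera axes: x right, y down, z forward; pixel columns grow to the right and rows downward; lengths in m; the calibration is good to about 2 mm. A picture is of the moment at which its call begins.
- r.hand_in(): hands the job in; it is judged then, once.
The state is a dict: "time_s": time; "joints": joint angles; "qd": joint speeds; "joint_efforts": joint torques, N m; "tool_pos": TCP position; "ee_rot": TCP orientation; "force": force on the tool from outside, world axes, zero at the start; "ft_torque": the same for the moment, N m; "grip_width": finger opening in m; "finger_force": force on a finger pad.
Only numpy, scipy, OpenCV 4.12 (cv2) and the standard library are available. Lean on these libraries where they do the work, as an engineer would, in place of code of your own. Each camera call takes 0.05 s, during which the arm holds its last target. There are 200 camera calls.

## Working session

There is one attempt and no reset: what is moved stays moved. The work goes in short steps, Python scripts to look and compute and a shell command to move; the robot and the scene stay as the last step left them, time stands still between calls to the robot, and variables do not carry over. Pictures are saved under pics/ and viewed, at most 10 in all, crops included, and the job is handed in when it is done.

```bash
mkdir -p pics; ls
python3 - <<'E'
from rig import r
import cv2,numpy as np
for n in("scene","top"):
    s=r.snapshot(n); np.savez(f"{n}0.npz",**s); cv2.imwrite(f"pics/{n}0.png",s["color"][:,:,::-1])
    print(n,s["fx"],s["cx"],s["cy"],np.round(s["T"],3).tolist())
st=r.get_state();print(st["tool_pos"],st["ee_rot"],st["force"],st["time_s"],st["grip_width"])
E
```

```text
pics
scene 540.8328028808215 286.03244788626193 210.8230067980751 [[-0.505, 0.465, -0.727, 1.279], [0.863, 0.257, -0.435, 0.508], [-0.015, -0.847, -0.531, 0.586], [0.0, 0.0, 0.0, 1.0]]
top 431.3541086788641 279.5233861478957 207.93598232152857 [[0.016, -0.994, 0.109, 0.485], [-0.999, -0.012, 0.034, 0.047], [-0.033, -0.109, -0.993, 0.827], [0.0, 0.0, 0.0, 1.0]]
[0.16671384 0.65354377 0.22157717] [-3.91266156e-01 -3.11694933e+00  2.73941053e-03] [-0.50405914 -0.87223338  0.00247738] 0.1 0.08695306952937398
```

View pics/top0.png

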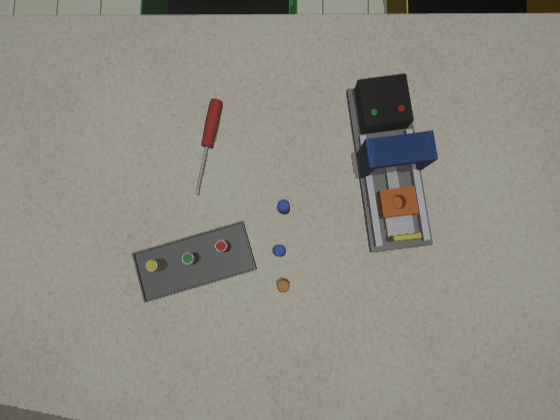

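View pics/scene0.png

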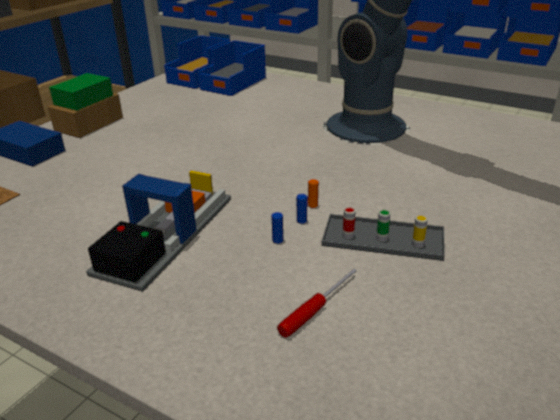

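The top view shows the tray at the left with yellow (151,266), green (188,258) and red (221,246) fuses. The tester is at the right: orange block with bore (398,202), yellow tab (406,238), portal (400,150) and cover (384,103). Things that could be taken for the red fuse are the red top at (221,246) with a white ring, the red screwdriver handle (212,120), the loose blue cylinders (284,207) and (279,250), and the orange one (283,285). I choose (221,246), and the scene view agrees with a red band at (349,222).

```bash
cat > h.py <<'E'
import numpy as np,cv2
def ray(s,u,v,z):
    T=s["T"];d=T[:3,:3]@np.array([(u-s["cx"])/s["fx"],(v-s["cy"])/s["fy"],1]);o=T[:3,3]
    return o+d*(z-o[2])/d[2]
def blobs(s,lo,hi,box=None,amin=15):
    h=cv2.cvtColor(s["color"],cv2.COLOR_RGB2HSV)
    m=cv2.inRange(h,np.array(lo),np.array(hi))
    if box: k=np.zeros_like(m);x0,y0,x1,y1=box;k[y0:y1,x0:x1]=1;m=m*k
    n,l,st,c=cv2.connectedComponentsWithStats(m)
    return [(c[i],st[i],l==i) for i in range(1,n) if st[i][4]>=amin]
E
python3 - <<'E'
from h import *
s=dict(np.load("top0.npz"))
P=lambda n,p:print(n,np.round(p,4))
for n,lo,hi,box,z in [("red",(0,120,60),(6,255,255),(200,225,245,270),.061),("red2",(174,120,60),(180,255,255),(200,225,245,270),.061),("green",(45,100,40),(80,255,255),(170,240,205,275),.061),("yel",(20,100,60),(35,255,255),(140,250,165,280),.061),("tab",(22,120,80),(35,255,255),(380,220,440,250),.064),("orange",(5,130,60),(20,255,255),(370,180,425,225),.044),("portal",(105,100,40),(125,255,255),(350,125,445,175),.112)]:
    for c,st,m in blobs(s,lo,hi,box):
        P(n,[*c,st[4],*ray(s,*c,z)])
        pts=np.argwhere(m)[:,::-1].astype(np.float32);R=cv2.minAreaRect(pts)
        P("  rect c",ray(s,*R[0],z)); b=[ray(s,*q,z) for q in cv2.boxPoints(R)]
        if st[4]>60:
          for q in b:P("   ",q)
        v,u=np.array(np.nonzero(m)); d=s["depth"][v,u]; T=s["T"]
        X=np.c_[(u-s["cx"])/s["fx"]*d,(v-s["cy"])/s["fy"]*d,d]@T[:3,:3].T+T[:3,3]; P("  depth z med,95%",[np.median(X[:,2]),np.percentile(X[:,2],95)])
a=s["color"][:,:,::-1]
c1=cv2.resize(a[215:305,125:265],None,fx=5,fy=5,interpolation=3);c2=cv2.resize(a[170:260,355:440],(380,450),interpolation=3)
cv2.imwrite("pics/crop0.png",cv2.resize(np.hstack([c1,c2]),(796,332)))
E
```

```text
red [2.203115e+02 2.454426e+02 6.100000e+01 5.011000e-01 1.776000e-01
 6.100000e-02]
  rect c [0.501  0.1781 0.061 ]
    [0.5071 0.1855 0.061 ]
    [0.5073 0.1712 0.061 ]
    [0.4949 0.1708 0.061 ]
    [0.4947 0.1851 0.061 ]
  depth z med,95% [0.0621 0.0634]
green [1.871636e+02 2.579636e+02 5.500000e+01 4.781000e-01 2.361000e-01
 6.100000e-02]
  rect c [0.4784 0.2359 0.061 ]
  depth z med,95% [0.0617 0.0637]
yel [1.509710e+02 2.651014e+02 6.900000e+01 4.644000e-01 3.004000e-01
 6.100000e-02]
  rect c [0.4646 0.3004 0.061 ]
    [0.4716 0.3079 0.061 ]
    [0.4718 0.2935 0.061 ]
    [0.4577 0.2928 0.061 ]
    [0.4575 0.3072 0.061 ]
  depth z med,95% [0.0621 0.0644]
yel [1.609302e+02 2.647442e+02 4.300000e+01 4.654000e-01 2.826000e-01
 6.100000e-02]
  rect c [0.4649 0.2824 0.061 ]
  depth z med,95% [0.0348 0.0447]
tab [ 4.067518e+02  2.364113e+02  1.410000e+02  5.216000e-01 -1.503000e-01
  6.400000e-02]
  rect c [ 0.5216 -0.1507  0.064 ]
    [ 0.5226 -0.126   0.064 ]
    [ 0.5294 -0.1745  0.064 ]
    [ 0.5206 -0.1755  0.064 ]
    [ 0.5138 -0.1269  0.064 ]
  depth z med,95% [0.0646 0.0668]
orange [ 3.984688e+02  2.015396e+02  9.470000e+02  5.855000e-01 -1.417000e-01
  4.400000e-02]
  rect c [ 0.5858 -0.1417  0.044 ]
    [ 0.606  -0.1064  0.044 ]
    [ 0.6152 -0.1714  0.044 ]
    [ 0.5658 -0.1767  0.044 ]
    [ 0.5566 -0.1122  0.044 ]
  depth z med,95% [0.0443 0.0466]
portal [ 4.007345e+02  1.490993e+02  1.974000e+03  6.655000e-01 -1.303000e-01
  1.120000e-01]
  rect c [ 0.6657 -0.1307  0.112 ]
    [ 0.6822 -0.0704  0.112 ]
    [ 0.6985 -0.1851  0.112 ]
    [ 0.6493 -0.1902  0.112 ]
    [ 0.633  -0.0764  0.112 ]
  depth z med,95% [0.1125 0.1145]
```

View pics/crop0.png

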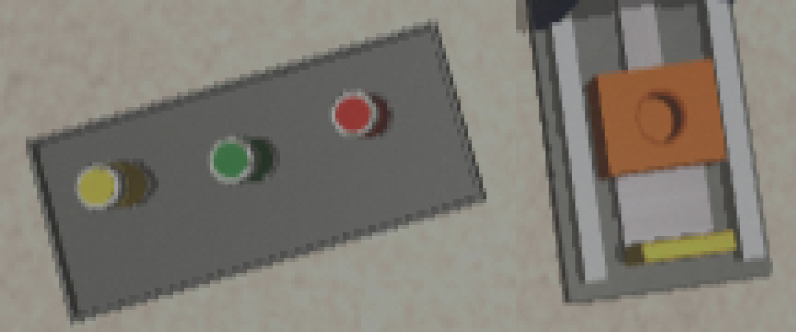

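The crop confirms that the chosen fuse has a red top with a white ring at the tray's right end, about (0.501, 0.178), with its top at z≈61 mm as expected. The tab, block and portal all give a slide yaw of about 8.1°. Tab plus 65 mm matches the block centre to within 1 mm, so the bore is near (0.586, -0.1415). Next I move above the fuse with the fingers closing across the row (turn -59°), keeping high.

```bash
python3 -m jog '{"hand":[1,1,1,1,1,1,1,1,1,1,1,1,1,1],"linear":[[2.8,-4,0],[5.6,-8,0],[8.4,-12,0],[11.2,-16,0],[14,-20,0],[16.8,-24,0],[19.6,-28,0],[22.4,-32,0],[25.2,-36,-1],[28,-40,-2],[30.7,-44,-3],[33.4,-47.6,-4],[33.4,-47.6,-4],[33.4,-47.6,-4]],"turn":[-6,-12,-18,-24,-30,-36,-42,-48,-54,-59,-59,-59,-59,-59]}'
python3 - <<'E'
from rig import r
from h import *
s=r.snapshot("wrist");np.savez("w1.npz",**s);cv2.imwrite("pics/w1.png",s["color"][:,:,::-1])
print(np.round(s["T"],3).tolist(),s["fx"]); st=r.get_state();print(st["tool_pos"],st["ee_rot"],st["joints"],st["force"],st["time_s"])
E
```

```text
time_s: 1.85
tool_pos: [0.5003, 0.1786, 0.1823]
ee_rot: [-1.875, -2.52, 0.001]
force: [-1.3, 1.4, -0.1]
grip_width: 0.087
finger_force: 0.0
[[0.958, 0.274, 0.088, 0.476], [0.288, -0.913, -0.29, 0.259], [0.0, 0.303, -0.953, 0.345], [0.0, 0.0, 0.0, 1.0]] 291.3909679518209
[0.50013713 0.17933342 0.18247025] [-1.87265919e+00 -2.52141474e+00 -2.11787902e-04] [-0.723668    0.28318192  0.36586073  1.93676451 -0.12473953  0.9435331
 -0.00451562] [-0.21626782  0.21472812 -0.51362366] 1.9
```

View pics/w1.png

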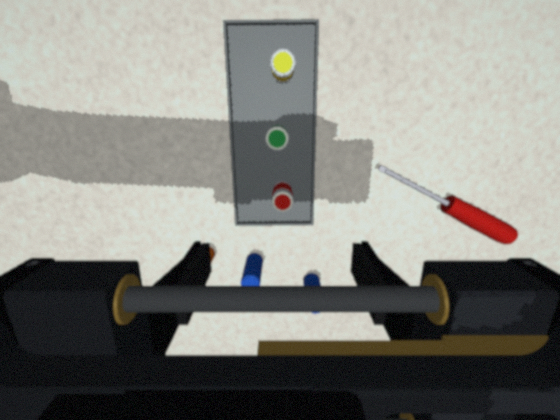

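The wrist view shows yellow (283,62), green (277,138) and red (283,201) upright in the tray, with the fingers' tips at row ~245. I measure the red top in this view.

Run:
```python
from h import *
s=dict(np.load("w1.npz"))
h=cv2.cvtColor(s["color"],cv2.COLOR_RGB2HSV)
for lo,hi,box in [((0,120,60),(8,255,255),(265,180,300,215)),((172,120,60),(180,255,255),(265,180,300,215)),((45,100,40),(85,255,255),(260,120,295,155))]:
  for c,st,m in blobs(s,lo,hi,box): print(c,st,np.round(ray(s,*c,.061),4))
print(h[190:212:2,283].tolist())
# white ring: ellipse of top disc (cap rim) around spot
import itertools
g=cv2.cvtColor(s["color"],cv2.COLOR_RGB2GRAY)
e=(h[...,1]<90)&(g>110);k=np.zeros_like(e);k[186:214,268:298]=1
v,u=np.nonzero(e&k);print("ring",len(u),u.mean(),v.mean(),u.min(),u.max(),v.min(),v.max(),ray(s,(u.min()+u.max())/2,(v.min()+v.max())/2,.061))
```

```text
[282.07936508 186.28571429] [274 183  17   8  63] [0.497  0.1941 0.061 ]
[282.13253012 201.65060241] [275 195  15  14 166] [0.5017 0.1788 0.061 ]
[276.61764706 138.25980392] [269 131  16  16 204] [0.4784 0.2376 0.061 ]
[[0, 0, 102], [25, 11, 143], [5, 83, 142], [2, 221, 127], [0, 212, 129], [1, 214, 132], [2, 239, 127], [0, 217, 129], [0, 217, 129], [1, 168, 132], [5, 46, 143]]
ring 361 282.191135734072 204.91135734072023 268 297 191 213 [0.5021792  0.17852345 0.061     ]
```

```bash
python3 -m jog '{"hand":[1,1,1,1,1,1,1,1,-1,-1,-1,-1,-1,-1,-1,-1],"linear":[[0.1,-0.05,-3],[0.1,-0.05,-6],[0.1,-0.05,-9],[0.1,-0.05,-12],[0.1,-0.05,-14],[0.1,-0.05,-15.1],[0.1,-0.05,-15.1],[0.1,-0.05,-15.1],[0.1,-0.05,-15.1],[0.1,-0.05,-15.1],[0.1,-0.05,-15.1],[0.1,-0.05,-15.1],[0.1,-0.05,-15.1],[0.1,-0.05,-15.1],[0.1,-0.05,-15.1],[0.1,-0.05,-15.1]],"turn":[0,0,0,0,0,0,0,0,0,0,0,0,0,0,0,0]}' 20
```

```text
time_s: 3.9
tool_pos: [0.5018, 0.1776, 0.0316]
ee_rot: [1.876, 2.52, 0.0]
force: [-0.3, 0.3, 0.1]
grip_width: 0.0215
finger_force: 20.0
```

The grip is good (21.5 mm, 20 N). I lift, carry to above the bore, and turn so the fingers close across the slide.

```bash
python3 -m jog '{"hand":[-1,-1,-1,-1,-1,-1,-1,-1,-1,-1,-1,-1,-1,-1,-1,-1],"linear":[[0,0,2],[0,0,5],[0,0,9],[0,0,12],[0.8,-3,12],[1.6,-6,12],[2.4,-9.5,12],[3.3,-13,12],[4.2,-16.5,12],[5.1,-20,12],[6,-23.5,12],[6.9,-27,12],[7.8,-30,12],[8.4,-31.9,12],[8.4,-31.9,12],[8.4,-31.9,12]],"turn":[0,0,0,0,9,18,27,36,45,54,63,72,81,81.4,81.4,81.4]}'
python3 - <<'E'
from rig import r
from h import *
for n in("wrist","top","scene"):
    s=r.snapshot(n);np.savez(n+"2.npz",**s)
    if n=="wrist": cv2.imwrite("pics/w2.png",s["color"][:,:,::-1]); print(np.round(s["T"],3).tolist())
st=r.get_state();print(st["tool_pos"],st["ee_rot"],st["joints"],st["grip_width"])
E
```

```text
time_s: 5.9
tool_pos: [0.5854, -0.1401, 0.1512]
ee_rot: [0.223, -3.133, -0.002]
force: [0.3, 1.0, -0.7]
grip_width: 0.0214
finger_force: 20.0
[[-0.142, 0.943, 0.301, 0.502], [0.99, 0.135, 0.045, -0.152], [0.002, 0.304, -0.953, 0.314], [0.0, 0.0, 0.0, 1.0]]
[ 0.58569172 -0.13983401  0.15149729] [ 2.24734306e-01 -3.13317713e+00 -1.18893925e-03] [ 0.03822951  0.42044897  0.16703408  1.79630012 -0.08540253  0.93234097
  1.95597075] 0.021366638519151486
```

View pics/w2.png

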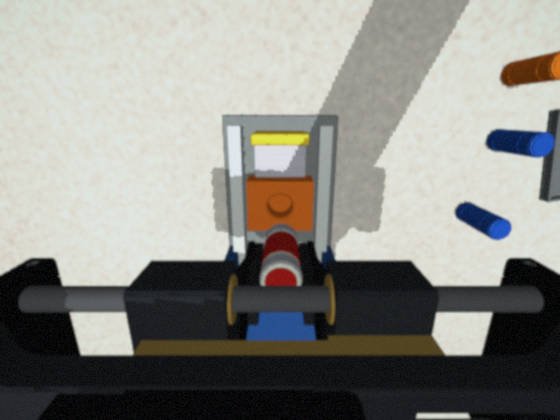

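The wrist view shows the bore (280,204) in the block (280,203), the tab (280,138), and the held fuse running from its lower end (282,230) to its top (280,278). I measure the bore and the fuse axis here.

Run:
```python
from h import *
s=dict(np.load("wrist2.npz"));h=cv2.cvtColor(s["color"],cv2.COLOR_RGB2HSV)
P=lambda n,p:print(n,np.round(p,4))
for c,st,m in blobs(s,(3,140,50),(20,255,255),(235,165,325,232),50):
    P("block",[*c,*st]);b=cv2.minAreaRect(np.argwhere(m)[:,::-1].astype(np.float32));P("c",ray(s,*b[0],.044))
for c,st,m in blobs(s,(22,140,80),(38,255,255),(240,125,320,150),50): P("tab",[*c,*st]);P(" ",ray(s,*c,.064))
for v in (196,200,204,208,212): print(v,h[v,262:300:2,2].tolist())
print("fuse cols")
for v in range(224,264,4):
    print(v,h[v,258:306:2].tolist()[::2])
g=s["color"][:,:,::-1][165:300,235:330];cv2.imwrite("pics/c2.png",cv2.resize(g,(560,796*560//560)[:1]+(590,)[:1]) if 0 else cv2.resize(g,None,fx=4.2,fy=4.2,interpolation=cv2.INTER_CUBIC))
```

```text
block [ 279.6743  202.4377  247.      176.       67.       55.     3322.    ]
c [ 0.5832 -0.1404  0.044 ]
tab [279.9756 137.7564 251.     132.      59.      13.     698.    ]
  [ 0.5206 -0.1494  0.064 ]
196 [164, 163, 164, 160, 148, 148, 154, 161, 162, 164, 162, 160, 153, 146, 155, 164, 162, 166, 166]
200 [166, 163, 157, 148, 161, 167, 165, 166, 165, 164, 166, 165, 166, 165, 155, 151, 166, 162, 162]
204 [167, 162, 143, 122, 153, 164, 165, 165, 164, 167, 167, 166, 165, 166, 147, 130, 153, 164, 162]
208 [164, 161, 149, 113, 111, 142, 163, 165, 165, 164, 163, 165, 158, 132, 104, 128, 158, 165, 165]
212 [163, 164, 161, 145, 117, 102, 100, 110, 119, 123, 118, 109, 102, 104, 126, 151, 163, 165, 163]
fuse cols
224 [[12, 217, 166], [12, 210, 165], [12, 216, 164], [13, 223, 161], [10, 159, 146], [6, 86, 113], [6, 61, 108], [10, 124, 127], [11, 202, 160], [13, 225, 161], [12, 217, 167], [13, 219, 163]]
228 [[12, 213, 164], [12, 211, 163], [12, 211, 161], [4, 72, 106], [126, 14, 93], [125, 16, 98], [100, 8, 97], [115, 17, 91], [165, 12, 85], [11, 190, 153], [12, 218, 164], [12, 209, 162]]
232 [
[... 721 characters left out ...]
 [15, 15, 35], [0, 209, 78], [179, 245, 80], [178, 231, 84], [0, 203, 88], [4, 234, 85], [0, 234, 85], [2, 204, 85], [0, 203, 84], [0, 217, 53], [90, 51, 15]]
252 [[133, 115, 20], [170, 191, 24], [179, 195, 85], [1, 158, 92], [4, 94, 109], [9, 34, 106], [17, 38, 108], [3, 74, 114], [2, 135, 98], [0, 198, 85], [1, 202, 58], [75, 23, 22]]
256 [[124, 112, 16], [177, 235, 39], [2, 143, 102], [90, 3, 98], [113, 11, 91], [105, 17, 91], [98, 12, 85], [108, 15, 83], [108, 14, 94], [2, 91, 112], [1, 188, 76], [120, 54, 19]]
260 [[75, 51, 20], [1, 150, 68], [113, 11, 89], [100, 17, 91], [108, 14, 94], [90, 8, 99], [105, 10, 102], [116, 19, 95], [116, 21, 87], [105, 12, 85], [2, 103, 97], [45, 30, 17]]
```

View pics/c2.png

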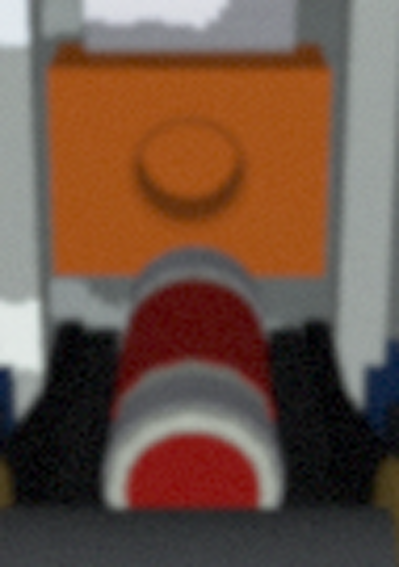

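Run:
```python
from h import *
s=dict(np.load("wrist2.npz"));h=cv2.cvtColor(s["color"],cv2.COLOR_RGB2HSV).astype(float)
e=np.array([np.cos(np.radians(8.1)),np.sin(np.radians(8.1))]);n=np.array([-e[1],e[0]])
P=lambda k,p:print(k,np.round(p,4),"along/lat mm",np.round([1e3*p[:2]@e,1e3*p[:2]@n],1))
print(s["cx"],s["cy"])
# bore: dark rim crescent, ellipse fit to dark pixels outer contour
b=(h[180:226,255:306,2]<150)|0
bb=cv2.GaussianBlur(h[...,2].astype(np.float32),(0,0),.7)
m=(bb[190:218,262:300]<156).astype(np.uint8)
k,l,st,c=cv2.connectedComponentsWithStats(m);i=1+np.argmax(st[1:,4]);print(st[i])
pts=np.argwhere(l==i)[:,::-1].astype(np.float32);hull=cv2.convexHull(pts);E=cv2.fitEllipse(hull);print(E)
u,v=E[0][0]+262,E[0][1]+190;print("bore px",u,v);P("bore",ray(s,u,v,.044))
# fuse lateral edges: red band rows: saturation>120 & hue red
for vv in (240,244,248):
    q=[u for u in range(258,306) if h[vv,u,1]>120 and (h[vv,u,0]<5 or h[vv,u,0]>174) and h[vv,u,2]>45]
    print(vv,min(q),max(q)); P("axis",ray(s,(min(q)+max(q))/2,vv,.14))
for vv in (226,228,230):
    q=[u for u in range(262,302) if h[vv,u,1]<110]; print(vv,min(q),max(q)); P("lowcap",ray(s,(min(q)+max(q))/2,vv,.123))
P("apex+11",ray(s,280.5,223.3,.123)+np.r_[.011*e,0])
# red spot on top
for c,st,mm in blobs(s,(0,170,100),(8,255,255),(255,262,305,295),20)+blobs(s,(174,170,100),(180,255,255),(255,262,305,295),20): print(c,st);P("spot",ray(s,*c,.181))
P("tcp",np.array([.5856,-.1399,.151]))
t=dict(np.load("top2.npz"));cv2.imwrite("pics/t2.png",t["color"][:,:,::-1])
# lateral of the tab and block in top0 
P("tab0",np.array([.5216,-.1505,0]));P("orange0",np.array([.5857,-.1416,0]));P("portal",np.array([.6657,-.1307,0]))
```

```text
280.6277240798882 207.1317407797048
[  3   2  30  26 382]
((17.68647003173828, 15.678389549255371), (27.273122787475586, 29.445232391357422), 91.00640106201172)
bore px 279.6864700317383 205.67838954925537
bore [ 0.586  -0.1403  0.044 ] along/lat mm [ 560.3 -221.5]
240 267 295
axis [ 0.5792 -0.1404  0.14  ] along/lat mm [ 553.6 -220.6]
244 266 296
axis [ 0.582  -0.1399  0.14  ] along/lat mm [ 556.5 -220.6]
248 264 298
axis [ 0.5849 -0.1395  0.14  ] along/lat mm [ 559.4 -220.6]
226 272 289
lowcap [ 0.5762 -0.1411  0.123 ] along/lat mm [ 550.5 -220.9]
228 270 292
lowcap [ 0.5776 -0.1405  0.123 ] along/lat mm [ 552.  -220.5]
230 268 294
lowcap [ 0.5791 -0.1403  0.123 ] along/lat mm [ 553.6 -220.5]
apex+11 [ 0.585  -0.1398  0.123 ] along/lat mm [ 559.5 -220.9]
[280.45088161 278.02518892] [266 269  30  17 397]
spot [ 0.5824 -0.1403  0.181 ] along/lat mm [ 556.8 -221. ]
tcp [ 0.5856 -0.1399  0.151 ] along/lat mm [ 560. -221.]
tab0 [ 0.5216 -0.1505  0.    ] along/lat mm [ 495.2 -222.5]
orange0 [ 0.5857 -0.1416  0.    ] along/lat mm [ 559.9 -222.7]
portal [ 0.6657 -0.1307  0.    ] along/lat mm [ 640.6 -223.2]
```

```bash
python3 -m jog '{"hand":[-1,-1,-1,-1,-1,-1,-1,-1,-1,-1],"linear":[[0.06,-0.07,-2],[0.06,-0.07,-4],[0.06,-0.07,-6],[0.06,-0.07,-7],[0.06,-0.07,-7.5],[0.06,-0.07,-7.7],[0.06,-0.07,-7.9],[0.06,-0.07,-8.1],[0.06,-0.07,-8.2],[0.06,-0.07,-8.2]],"turn":[0,0,0,0,0,0,0,0,0,0]}'
python3 - <<'E'
from rig import r
from h import *
s=r.snapshot("wrist");np.savez("w3.npz",**s)
g=s["color"][:,:,::-1][165:300,225:335];cv2.imwrite("pics/c3.png",cv2.resize(g,None,fx=4,fy=4,interpolation=cv2.INTER_CUBIC))
st=r.get_state();print(st["tool_pos"],st["force"],st["ft_torque"])
E
```

```text
time_s: 7.3
tool_pos: [0.5868, -0.1418, 0.0697]
ee_rot: [-0.222, 3.133, 0.0]
force: [1.7, 0.7, 0.3]
grip_width: 0.0212
finger_force: 20.0
[ 0.58677069 -0.14183997  0.06968757] [ 0.9342579   1.24379006 -0.17917888] [ 0.3094783  -0.19040998  0.00553978]
```

View pics/c3.png

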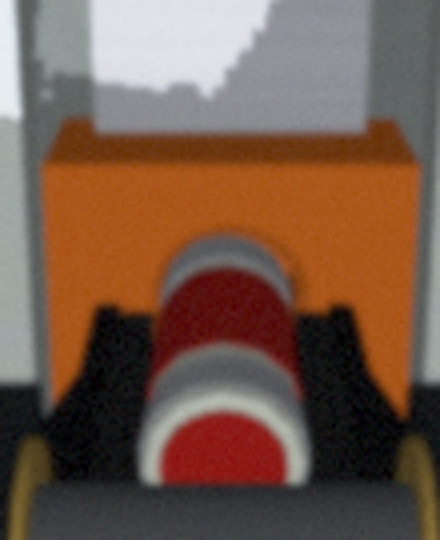

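The crop shows the fuse's lower cap at the bore mouth. There is a thin dark gap on the right at (290,265) and no vertical load, so it appears to be entering. I continue down.

```bash
python3 -m jog '{"hand":[-1,-1,-1,-1],"linear":[[0,0.03,-0.2],[0,0.03,-0.4],[0,0.03,-0.5],[0,0.03,-0.5]],"turn":[0,0,0,0]}'
```

```text
time_s: 7.85
tool_pos: [0.5866, -0.1418, 0.0645]
ee_rot: [-0.222, 3.133, 0.0]
force: [1.7, 0.4, -0.7]
grip_width: 0.0215
finger_force: 20.0
```

Underside is at about 36 mm, 8 mm inside the bore, with no resistance. Continuing to the floor.

```bash
python3 -m jog '{"hand":[-1,-1,-1,-1,-1,-1],"linear":[[0,0,-0.3],[0,0,-0.6],[0,0,-0.9],[0,0,-1.1],[0,0,-1.15],[0,0,-1.15]],"turn":[0,0,0,0,0,0]}'
```

```text
time_s: 8.6
tool_pos: [0.5866, -0.1417, 0.0531]
ee_rot: [-0.222, 3.133, 0.0]
force: [2.8, 3.0, 0.4]
grip_width: 0.0211
finger_force: 20.0
```

```bash
python3 -m jog '{"hand":[-1,-1,-1,0.1,0.1,0.1,0.1,0.1,0.1,0.1,0.1,0.1],"linear":[[0,0,-0.1],[0,0,-0.1],[0,0,-0.1],[0,0,-0.1],[0,0,-0.1],[0,0,-0.1],[0,0,-0.1],[0,0,1],[0,0,3],[0,0,6],[0,0,9],[0,0,9]],"turn":[0,0,0,0,0,0,0,0,0,0,0,0]}'
python3 - <<'E'
from rig import r
from h import *
e=np.array([np.cos(np.radians(8.1)),np.sin(np.radians(8.1))]);n=np.array([-e[1],e[0]])
for k in("wrist","scene"):
    s=r.snapshot(k);np.savez(k+"4.npz",**s)
    d=s["depth"];v,u=np.nonzero(d>0);z=d[v,u]
    X=np.c_[(u-s["cx"])/s["fx"]*z,(v-s["cy"])/s["fy"]*z,z]@s["T"][:3,:3].T+s["T"][:3,3]
    near=np.hypot(X[:,0]-.586,X[:,1]+.1415)<.014
    Z=X[near];Z=Z[(Z[:,2]<.1)];print(k,len(Z),np.percentile(Z[:,2],[10,50,80,90,97]),Z[Z[:,2]>.075].mean(0))
g=s["color"][:,:,::-1][140:300,80:280]
w=np.load("wrist4.npz")["color"][:,:,::-1][110:310,200:360]
cv2.imwrite("pics/c4.png",np.hstack([cv2.resize(g,(480,384)),cv2.resize(w,(307,384))]))
print(r.get_state()["tool_pos"],r.get_state()["grip_width"])
E
```

```text
time_s: 10.1
tool_pos: [0.5884, -0.1424, 0.1464]
ee_rot: [-0.221, 3.128, -0.002]
force: [0.9, -0.2, 0.1]
grip_width: 0.0478
finger_force: 0.0
wrist 942 [0.04477244 0.08180388 0.08343634 0.08377418 0.08432145] [ 0.5843428  -0.14143157  0.08257432]
scene 61 [0.07881462 0.08236956 0.08301261 0.08340249 0.08398293] [ 0.5860712  -0.13897166  0.08178974]
[ 0.5862819  -0.14177433  0.14335909] 0.04800031491556621
```

View pics/c4.png

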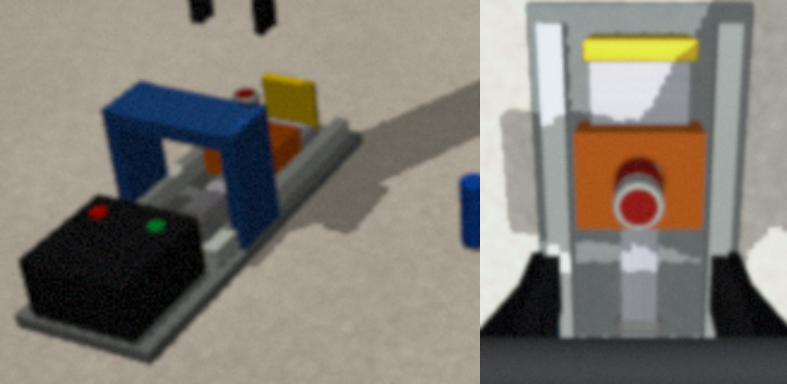

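The fuse is released and stands seated: its top is at 82–83 mm and upright, at (245,95) in the left half of the crop and (638,200) in the right. The carriage is still out. I retreat behind the tab with the fingers shut.

```bash
python3 -m jog '{"hand":[-1,-1,-1,-1,-1,-1,-1,-1,-1,-1,-1],"linear":[[-3,-0.4,0],[-6,-0.8,0],[-9.5,-1.25,0],[-9.5,-1.25,0],[-9.5,-1.25,-2],[-9.5,-1.25,-5],[-9.5,-1.25,-7],[-9.5,-1.25,-8.5],[-9.5,-1.25,-9],[-9.5,-1.25,-9],[-9.5,-1.25,-9]],"turn":[0,0,0,0,0,0,0,0,0,0,0]}' 5
```

```text
time_s: 11.58
tool_pos: [0.4921, -0.1545, 0.0537]
ee_rot: [-0.222, 3.132, -0.001]
force: [-0.2, 0.2, -0.5]
grip_width: 0.0004
finger_force: 0.0
```

```bash
python3 -m jog '{"hand":[-1,-1,-1,-1,-1,-1,-1,-1,-1,-1,-1,-1,-1,-1],"linear":[[0.5,0.07,0],[1,0.14,0],[1.3,0.18,0],[1.5,0.21,0],[1.7,0.24,0],[2,0.28,0],[2.5,0.35,0],[3,0.42,0],[3.5,0.5,0],[4,0.57,0],[4.5,0.64,0],[5,0.71,0],[5.5,0.78,0],[5.5,0.78,0]],"turn":[0,0,0,0,0,0,0,0,0,0,0,0,0,0]}'
```

```text
time_s: 13.32
tool_pos: [0.5471, -0.1464, 0.0531]
ee_rot: [-0.222, 3.133, -0.0]
force: [-1.5, 0.2, -0.7]
grip_width: 0.0005
finger_force: 0.7
```

```bash
python3 -m jog '{"hand":[-1,-1,-1,-1,-1,-1],"linear":[[0.4,0.06,0],[0.8,0.11,0],[1.2,0.17,0],[1.6,0.23,0],[1.8,0.26,0],[1.8,0.26,0]],"turn":[0,0,0,0,0,0]}'
python3 -m jog '{"hand":[-1,-1,-1],"linear":[[0.2,0.03,0],[0.4,0.06,0],[0.6,0.09,0]],"turn":[0,0,0]}'
```

```text
time_s: 14.08
tool_pos: [0.5649, -0.1439, 0.0531]
ee_rot: [-0.222, 3.133, -0.0]
force: [-1.6, -0.2, -1.0]
grip_width: 0.0005
finger_force: 0.7
time_s: 14.45
tool_pos: [0.5705, -0.1431, 0.0531]
ee_rot: [0.221, -3.134, 0.0]
force: [-2.5, -0.5, -0.7]
grip_width: 0.0003
finger_force: 1.2
```

```bash
python3 -m jog '{"hand":[-1,-1,-1],"linear":[[0.2,0.03,0],[0.4,0.06,0],[0.6,0.09,0]],"turn":[0,0,0]}'
python3 -m jog '{"hand":[-1,-1,-1],"linear":[[0.2,0.03,0],[0.4,0.06,0],[0.5,0.07,0]],"turn":[0,0,0]}'
```

```text
time_s: 14.82
tool_pos: [0.5765, -0.1422, 0.0531]
ee_rot: [0.221, -3.134, 0.0]
force: [-2.7, -1.2, 0.5]
grip_width: 0.0003
finger_force: 1.3
time_s: 15.2
tool_pos: [0.5816, -0.1415, 0.0531]
ee_rot: [-0.221, 3.134, -0.0]
force: [-1.6, -0.8, 1.1]
grip_width: 0.0001
finger_force: 1.3
```

```bash
python3 -m jog '{"hand":[-1,-1,-1],"linear":[[0.2,0.03,0],[0.4,0.06,0],[0.5,0.07,0]],"turn":[0,0,0]}'
python3 -m jog '{"hand":[-1,-1,-1],"linear":[[0.2,0.03,0],[0.4,0.06,0],[0.5,0.07,0]],"turn":[0,0,0]}'
```

```text
time_s: 15.58
tool_pos: [0.5865, -0.1408, 0.0531]
ee_rot: [0.221, -3.134, 0.0]
force: [-3.1, -2.1, 1.5]
grip_width: 0.0004
finger_force: 1.7
time_s: 15.95
tool_pos: [0.588, -0.1406, 0.053]
ee_rot: [0.22, -3.126, -0.002]
force: [-10.9, -2.0, 8.2]
grip_width: 0.0005
finger_force: 5.7
```

The detent starts at about 81 mm of travel. I continue in small steps.

```bash
python3 -m jog '{"hand":[-1,-1],"linear":[[0.1,0.01,0],[0.2,0.03,0]],"turn":[0,0]}'
```

```text
time_s: 16.2
tool_pos: [0.5882, -0.1405, 0.053]
ee_rot: [0.219, -3.123, -0.002]
force: [-14.8, -0.7, 11.6]
grip_width: 0.0005
finger_force: 7.6
```

```bash
python3 -m jog '{"hand":[-1,-1],"linear":[[0.1,0.01,0],[0.1,0.01,0]],"turn":[0,0]}'
```

```text
time_s: 16.45
tool_pos: [0.593, -0.1396, 0.0529]
ee_rot: [0.221, -3.132, -0.001]
force: [-2.5, -0.6, -0.2]
grip_width: 0.0003
finger_force: 0.5
```

The click is through and the push has dropped. I move a little further for margin, stopping short of the buffer.

```bash
python3 -m jog '{"hand":[-1,-1,-1],"linear":[[0.2,0.03,0],[0.4,0.06,0],[0.4,0.06,0]],"turn":[0,0,0]}'
python3 -m jog '{"hand":[-1,-1,-1],"linear":[[0.15,0.02,0],[0.3,0.04,0],[0.3,0.04,0]],"turn":[0,0,0]}'
```

```text
time_s: 16.82
tool_pos: [0.5999, -0.1384, 0.0534]
ee_rot: [-0.223, 3.131, 0.0]
force: [-0.3, -0.2, 0.1]
grip_width: 0.0009
finger_force: 0.0
time_s: 17.2
tool_pos: [0.6011, -0.1385, 0.053]
ee_rot: [0.222, -3.133, -0.001]
force: [-2.9, -0.2, 3.4]
grip_width: 0.0005
finger_force: 1.2
```

Travel is about 95 mm, some 12 mm past the detent, with only a small force. I back off, rise and look.

```bash
python3 -m jog '{"hand":[-1,-1,-1,-1,-1,-1,-1,-1,-1],"linear":[[-0.5,-0.07,0],[-1.5,-0.2,0],[-4,-0.6,0],[-7,-1,0],[-9,-1.3,2],[-10,-1.4,6],[-10,-1.4,11],[-10,-1.4,12],[-10,-1.4,12]],"turn":[0,0,0,0,0,0,0,0,0]}'
python3 - <<'E'
from rig import r
from h import *
s=r.snapshot("scene");w=r.snapshot("wrist");t=r.snapshot("top")
for c,st,m in blobs(t,(22,120,80),(35,255,255),(380,150,440,250)): print("tab",c,st,ray(t,*c,.064))
d=s["depth"];v,u=np.nonzero(d>0);z=d[v,u]
X=np.c_[(u-s["cx"])/s["fx"]*z,(v-s["cy"])/s["fy"]*z,z]@s["T"][:3,:3].T+s["T"][:3,3]
c=np.array([.586,-.1415])+.095*np.array([.99,.141]);k=X[(np.hypot(*(X[:,:2]-c).T)<.014)&(X[:,2]<.094)]
print("fuse z",np.percentile(k[:,2],[10,50,90,97]))
g=s["color"][:,:,::-1][140:300,80:280]
cv2.imwrite("pics/c5.png",np.hstack([cv2.resize(g,(480,384)),cv2.resize(w["color"][:,:,::-1][100:310,190:370],(307,384))]))
E
```

```text
time_s: 18.32
tool_pos: [0.5014, -0.1527, 0.1734]
ee_rot: [-0.221, 3.132, -0.0]
force: [1.3, 0.3, 0.1]
grip_width: 0.0003
finger_force: 0.0
tab [398.71523179 184.13907285] [385 180  28   9 151] [ 0.61410663 -0.13772291  0.064     ]
fuse z [0.04424389 0.06497362 0.08227108 0.08332674]
```

View pics/c5.png

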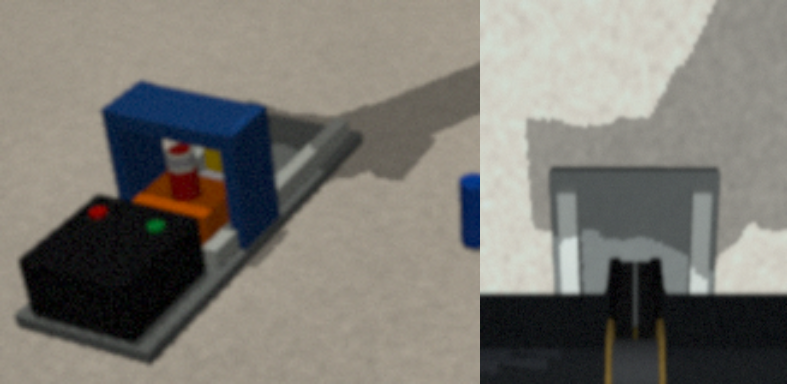

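With the arm clear, the carriage stays in: the tab has moved about 93 mm. The fuse stands upright in the block at (183,170), with its top at 82–83 mm. Handing in.

```bash
python3 -c "from rig import r; print(r.hand_in())"
```

```text
the job is handed in; nothing more can be done
None
```

The job is handed in: the red-banded fuse is seated in the bore, and the carriage clicked past the detent and stayed in at about 93 mm after I backed off. The highest push reading was about 19 N, and I never moved the other fuses or the screwdriver.

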